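Put returned car parts back into their stock bins

ROBOT

A 6-joint arm with a two-finger parallel gripper is mounted at the origin on the work surface. World frame = base frame: x ahead of the robot, y to its left, z up, the work surface at z = 0. Lengths are in mm, angles in rad, forces in N, time in s.
With the tool pointing down it reaches from about 275 to 750 mm from the base axis. Payload 10.2 kg.
Tool frame: the origin (TCP) lies between the finger pads; the fingertips stand 11 mm ahead of it and the grasp point (between the pads) lies 8 mm behind it (ctrl.nose_length is the distance from the TCP to the fingertips, in mm); x points along the fingers, y is the direction in which the jaws open and shut, and the axes are right-handed (so a half turn about x gives the same grasp; the last joint's range is limited). The gripper opens to 85 mm and grips with 20 to 120 N. Pads are 22 mm wide; open, the fingers measure 114 mm over their backs; the gripper's body (76 mm by 85 mm) begins 54 mm behind the grasp point. The pads swing forward as they close: fully open they stand 13 mm farther back than shut.
Start: joints at [-1.512, 0.313, 1.498, -0, 1.331, -0.223], TCP at [145.981, -504.302, 242.294] pointing down, gripper open.
Joint ranges: [-2.94, 2.94], [-0.97, 2.17], [0.19, 2.56], [-1.23, 4.37], [0.02, 3.11], [-2.88, 2.88]. Speed limits (rad/s): [2.39, 2.39, 3.01, 3.14, 3.14, 3.14].

INTERFACE

Orientations are given as a unit quaternion [w, x, y, z].
In Python, from rig import ctrl, capture, ticket gives the robot as it stands.
- The arm moves only by the tool step_arm, never from a script. Its argument "commands" is a list of rows, each a list of 2 entries, a list of its own where there are three numbers: the shift along the world's x, y, z normalised to -1 to 1, where 1 is 0.04 m, then the turn about the world's z normalised to -1 to 1, where 1 is 180 degrees. A call has 1 to 5 rows; each row shifts and turns the commanded pose from where the row before left it; what a row does not reach is not made up. A row lasts 1/10 s, in which the tool goes at most 50 mm and 8.59 degrees, less where a joint would pass 70% of its speed; a pose out of reach is approached as far as the arm can. A call with a number of a shift or a turn outside -1 to 1 is refused whole. A call with a gripper value outside its range is refused whole. "gripper" is the closure, from -1 (fully open) to 1 (shut), so that 0 is half open, set as the call begins (left out, the last holds). The fingers move at their own pace and stop on an object; "force" is the grip in N (left out, the last holds). Time passes only in rows, so rows that do not move let the fingers close. It gives the time, the measured TCP pose, the force and the opening at its end, in the units of the state.
- ctrl.sense(): the state, without advancing time (a new reading comes with each control period).
- capture(name): name is "scene" or "top"; returns a dict with "image" (384x512x3 uint8, blue, green, red), "fov_y" (degrees; the focal length in pixels is half the picture's height over the tangent of half this angle, whatever the lens; pixels are square), "cx", "cy" (the principal point, pixels), "origin" and "orientation" of the camera in the world. Camera axes: x right, y down, z forward; pixel columns grow to the right and rows downward; lengths in mm; the calibration is good to about 2 mm. A picture is of the moment at which its call begins. There is no depth.
- ticket.finish_job(): hands the job in, once; it reports no verdict.
The state is a dict: "time_s": time; "joints": joint angles; "dq": joint speeds; "tau": joint torques, N m; "eef_pos": TCP position; "ee_rot": TCP orientation; "force": force on the tool from outside, world axes, zero at the start; "wrist_torque": the same for the moment, N m; "grip_width": opening from 0.0 (shut) to 1.0 (fully open).
Only numpy, scipy, OpenCV 4.12 (cv2) and the standard library are available. Lean on these libraries where they do the work, as an engineer would, in place of code of your own. Each camera call takes 0.05 s, during which the arm holds its last target.

TASK

Put the four returned car parts lying on the bench back into stock: each goes into the red bin that already holds parts of its own kind and size (large and small oil filters have separate bins). Set each one down on the floor of its bin, in front of the stock, the same way up as it is now: filters standing upright, bearing and brake pad lying flat. Never let a part drop from a height, and leave the tape roll and the marker pen where they are.

Things in the scene. Friction and masses are not known exactly. Their poses are not given: they have to be found in the camera images.
- large_filter_mid (a point): Large spin-on oil filter: white painted can standing upright, diameter 64, 95 high, fluted domed end on top, black sealing ring below. The point is its centre, 47.5 above its underside; z is its axis, up. Loose, 0.3 to 0.6 kg. (Sizes in mm.)
- small_filter_mid (a point): Small spin-on oil filter: the same white make, diameter 52, 60 high, standing upright. The point is its centre, 30 above its underside; z is its axis, up. Loose, 0.2 to 0.35 kg. (Sizes in mm.)
- bearing_mid (a point): Wheel bearing: steel ring with black seals lying flat, outer diameter 55, bore 28, 34 high. The point is its centre, 17 above its underside; z is its axis, up. Loose, 0.2 to 0.45 kg. (Sizes in mm.)
- brake_pad_mid (a point): Disc brake pad lying flat on its dark steel backing plate, lining up: 110 long along its own y (end ears 14 long, 18 wide, 6 thick), 48 wide along its own x over the middle 82, 16 thick. The point is its centre, 8 above its underside; z up. Grip it across its 48 width. Loose, 0.2 to 0.4 kg. (Sizes in mm.)
- bin_large_filter: Fixed red open-fronted bin (mm): 200 along x, 140 along y, walls and floor 3 thick. Walls 56 high, but the front wall (-x end) 28, sides sloping to it over the front 60. Origin: centre of its underside; +x to its back, away from the robot. Free floor x -97 to +30, y -67 to +67. Stock, fixed: two large filters standing side by side, tops 98 above the bench, reaching forward to x = +32.
- bin_small_filter: Fixed red open-fronted bin (mm): 200 along x, 140 along y, walls and floor 3 thick. Walls 56 high, but the front wall (-x end) 28, sides sloping to it over the front 60. Origin: centre of its underside; +x to its back, away from the robot. Free floor x -97 to +30, y -67 to +67. Stock, fixed: two small filters standing side by side, tops 63 above the bench, reaching forward to x = +42.
- bin_bearing: Fixed red open-fronted bin (mm): 200 along x, 140 along y, walls and floor 3 thick. Walls 56 high, but the front wall (-x end) 28, sides sloping to it over the front 60. Origin: centre of its underside; +x to its back, away from the robot. Free floor x -97 to +30, y -67 to +67. Stock, fixed: two wheel bearings lying flat side by side, tops 37 above the bench, reaching forward to x = +38.
- bin_pad: Fixed red open-fronted bin (mm): 200 along x, 140 along y, walls and floor 3 thick. Walls 56 high, but the front wall (-x end) 28, sides sloping to it over the front 60. Origin: centre of its underside; +x to its back, away from the robot. Free floor x -97 to +30, y -67 to +67. Stock, fixed: a pile of three brake pads lying flat across the bin, top 52 above the bench, reaching forward to x = +43.
- tape_roll_mid (a point): Roll of brown tape lying flat, diameter 70, 25 high: leave it alone. The point is its centre, 12.5 above the bench. Loose. (Sizes in mm.)
- marker_mid (a point): Marker pen lying down, grey with a black cap, 131 long along its own x, 18 thick: leave it alone. The point is its centre, 9 above the bench. Loose. (Sizes in mm.)
Things that resemble listed ones, but are neither listed nor needed, are in the scene too. Leave any green or yellow look-alike of the part that bears small_filter_mid alone. Leave any yellow look-alike of the bin_bearing alone.

How it is judged (in metres and radians):
At the end, for the whole second after the job is handed in: Each part stands or lies at rest (under 20 mm/s) in the bin of its own kind, in front of the stock: its centre 85 mm before to 20 mm behind the bin's middle and within 60 mm of its centre line, within 6 mm of its height when resting on the floor, its axis within 0.15 rad of upright (x of large_filter_mid in the frame of bin_large_filter between -0.085 and 0.02 m and y of large_filter_mid in the frame of bin_large_filter between -0.06 and 0.06 m and z of large_filter_mid in the frame of bin_large_filter between 0.0445 and 0.0565 m and angle between each of large_filter_mid, small_filter_mid, bearing_mid, brake_pad_mid's own z axis and vertical below 0.15 rad and linear speed of each of large_filter, small_filter, bearing, brake_pad below 0.02 m/s and x of small_filter_mid in the frame of bin_small_filter between -0.085 and 0.02 m and y of small_filter_mid in the frame of bin_small_filter between -0.06 and 0.06 m and z of small_filter_mid in the frame of bin_small_filter between 0.027 and 0.039 m and x of bearing_mid in the frame of bin_bearing between -0.085 and 0.02 m and y of bearing_mid in the frame of bin_bearing between -0.06 and 0.06 m and z of bearing_mid in the frame of bin_bearing between 0.014 and 0.026 m and x of brake_pad_mid in the frame of bin_pad between -0.085 and 0.02 m and y of brake_pad_mid in the frame of bin_pad between -0.06 and 0.06 m and z of brake_pad_mid in the frame of bin_pad between 0.005 and 0.017 m); the robot touches nothing.
It fails at once if a part is let go more than 45 mm above where it would come to lie ((height (world z) of large_filter_mid above 0.0955 m and contact force between large_filter and the fingers below 0.02 N) or (height (world z) of small_filter_mid above 0.078 m and contact force between small_filter and the fingers below 0.02 N) or (height (world z) of bearing_mid above 0.065 m and contact force between bearing and the fingers below 0.02 N) or (height (world z) of brake_pad_mid above 0.056 m and contact force between brake_pad and the fingers below 0.02 N)).
It fails at once if the tape roll is shifted by more than 20 mm (distance of tape_roll_mid from where it was at the start of the episode above 0.02 m).
It fails at once if the marker pen is shifted by more than 20 mm (distance of marker_mid from where it was at the start of the episode above 0.02 m).
It also fails if it takes over 99 s, if anything falls off the work surface, if the arm or the gripper's body presses on something with over 40 N, if the wrist force passes 120 N, or if a joint passes its speed limit or range.

## Working session

There is one attempt and no reset: what is moved stays moved. The work goes in short steps, Python scripts to look and compute and a tool call to move; the robot and the scene stay as the last step left them, time stands still between calls to the robot, and variables do not carry over. Pictures are saved under pics/ and viewed, and the job is handed in when it is done.

Besides the shell and the picture viewer there is one more tool, called as a command line: name --argument value ..., lists and objects as JSON in quotes. step_arm: Moves the arm, as the interface text tells. Its arguments: {"type":"object","properties":{"commands":{"type":"array","items":{"type":"array"}},"gripper":{"type":"number"},"force":{"type":"number"}},"required":["commands"]}

```bash
mkdir -p pics; ls
python3 - <<'E'
from rig import ctrl,capture,ticket
import cv2
print(ctrl.sense())
for n in("scene","top"):
    c=capture(n); cv2.imwrite(f"pics/{n}0.png",cv2.resize(c["image"],(800,600),interpolation=cv2.INTER_CUBIC)); 
    import pickle; pickle.dump(c,open(f"{n}0.pkl","wb"))
    print({k:v for k,v in c.items() if k!="image"})
E
```

```text
pics
{'time_s': 0.0, 'joints': array([-1.51237678e+00,  3.13467035e-01,  1.49845356e+00, -6.44406168e-06,
        1.33105716e+00, -2.23386022e-01]), 'dq': array([-0.00031826,  0.00087733,  0.00048281,  0.00053251,  0.00105653,
        0.00165881]), 'tau': array([-4.90345002e-06, -4.12262464e+01, -2.59742564e+01, -1.92603352e-04,
        4.16200128e-03, -1.46199307e-05]), 'eef_pos': array([ 145.97562749, -504.02443912,  241.72016984]), 'ee_rot': array([ 0.09881625,  0.70013698,  0.0997927 , -0.7000607 ]), 'force': array([-0.25729943, -0.58679632,  0.35319544]), 'wrist_torque': array([ 0.02798645, -0.02994997,  0.04523992]), 'grip_width': 0.998496147607976}
{'fov_y': 47.475726745118884, 'cx': 254.58808473723053, 'cy': 191.37594753904227, 'origin': array([1046.27790919,   24.57035784,  928.63453808]), 'orientation': array([-0.20100817,  0.65523019,  0.69671303, -0.21180195])}
{'fov_y': 42.92068895582236, 'cx': 258.6814294954314, 'cy': 193.50124852125379, 'origin': array([ 365.28346676,  -14.28422571, 1266.9440297 ]), 'orientation': array([ 0.03445512, -0.70047021,  0.71201287, -0.03452527])}
```

View pics/scene0.png

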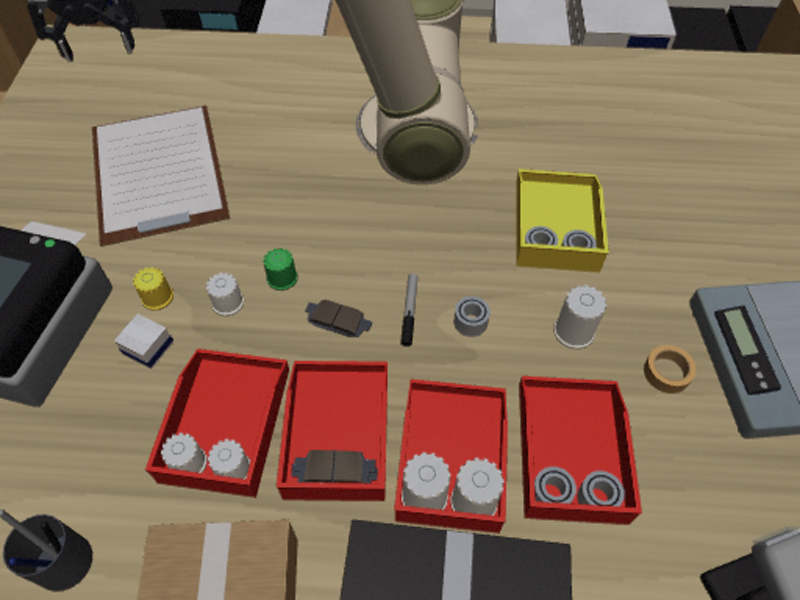

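View pics/top0.png

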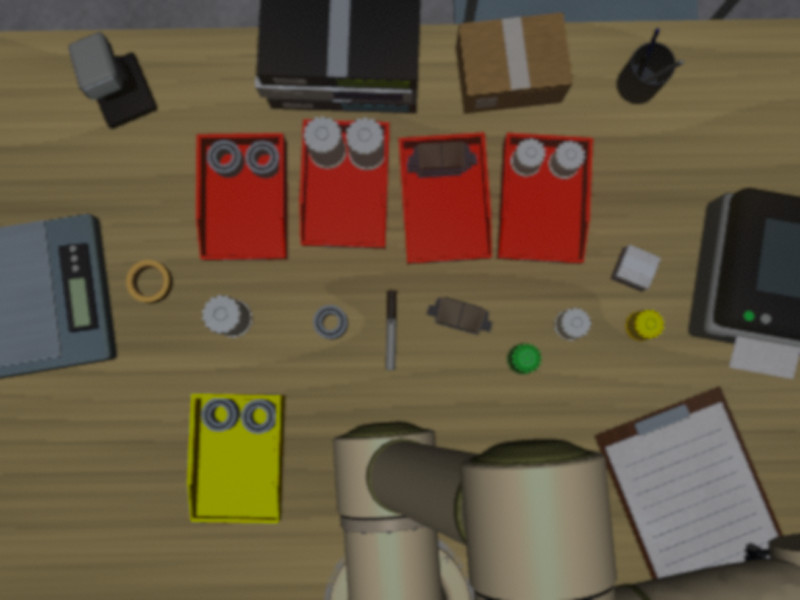

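Candidates (800x600 top view):
- Small filter: white (574,323). Look-alikes are yellow (649,324), green (525,358), and a white box (637,268).
- Large filter: white tall can (222,315).
- Bearing: loose ring (331,322). The tape roll (148,282) could be mistaken for it.
- Pad: (460,315).
- Marker: (391,330).
- Bins: red with bearings (243,197), large filters (345,185), pads (446,200), small filters (545,200). The yellow bin (237,458) is a decoy.

Next is a close crop and the measurements.

```bash
cat > h.py <<'E'
import numpy as np,cv2,pickle
from scipy.spatial.transform import Rotation as R
def f(c): return c["image"].shape[0]/2/np.tan(np.radians(c["fov_y"])/2)
def rot(c): q=c["orientation"]; return R.from_quat([q[1],q[2],q[3],q[0]]).as_matrix()
def cast(c,u,v,z):
    d=rot(c)@np.array([(u-c["cx"])/f(c),(v-c["cy"])/f(c),1]); o=c["origin"]
    return o+d*(z-o[2])/d[2]
def proj(c,p):
    q=rot(c).T@(np.asarray(p,float)-c["origin"]); return q[:2]/q[2]*f(c)+[c["cx"],c["cy"]]
def load(n): return pickle.load(open(n,"rb"))
E
python3 - <<'E'
from h import *
t=load("top0.pkl");s=load("scene0.pkl")
a=cv2.resize(t["image"][170:240,70:440],None,fx=2.15,fy=2.15,interpolation=cv2.INTER_CUBIC)
b=cv2.resize(s["image"][150:240,70:470],None,fx=2,fy=2,interpolation=cv2.INTER_CUBIC)
w=np.zeros((a.shape[0]+b.shape[0],800,3),np.uint8);w[:a.shape[0],:a.shape[1]]=a;w[a.shape[0]:,:b.shape[1]]=b
cv2.imwrite("pics/crop1.png",w)
# bins: red mask
for n,c in(("top",t),("scene",s)):
    hsv=cv2.cvtColor(c["image"],cv2.COLOR_BGR2HSV)
    m=((hsv[...,0]<6)|(hsv[...,0]>174))&(hsv[...,1]>170)&(hsv[...,2]>60)
    m=cv2.morphologyEx(m.astype(np.uint8),cv2.MORPH_CLOSE,np.ones((3,3)))
    cs,_=cv2.findContours(m,cv2.RETR_EXTERNAL,cv2.CHAIN_APPROX_NONE)
    for k in cs:
        if cv2.contourArea(k)<1000: continue
        h=cv2.convexHull(k); ap=cv2.approxPolyDP(h,4,True)[:,0]
        print(n,cv2.contourArea(k),[(p.tolist(),cast(c,*p,56)[:2].round().tolist(),cast(c,*p,28)[:2].round().tolist()) for p in ap])
E
```

```text
top 4359.5 [([180, 86], [762.0, 180.0], [771.0, 185.0]), ([182, 164], [561.0, 176.0], [566.0, 180.0]), ([129, 165], [561.0, 308.0], [565.0, 316.0]), ([126, 87], [762.0, 318.0], [771.0, 326.0])]
top 4335.5 [([325, 85], [759.0, -189.0], [768.0, -193.0]), ([378, 89], [746.0, -323.0], [755.0, -330.0]), ([372, 167], [546.0, -300.0], [550.0, -307.0]), ([319, 164], [556.0, -168.0], [560.0, -171.0])]
top 4234.5 [([308, 85], [759.0, -145.0], [768.0, -149.0]), ([313, 164], [556.0, -153.0], [560.0, -156.0]), ([261, 167], [550.0, -22.0], [555.0, -22.0]), ([255, 90], [749.0, -10.0], [757.0, -10.0])]
top 2764.5 [([248, 79], [778.0, 7.0], [787.0, 8.0]), ([245, 157], [576.0, 17.0], [581.0, 18.0]), ([194, 156], [581.0, 145.0], [586.0, 149.0]), ([194, 92], [746.0, 145.0], [755.0, 149.0])]
scene 5975.5 [([263, 243], [597.0, 18.0], [583.0, 18.0]), ([322, 249], [604.0, 149.0], [590.0, 153.0]), ([319, 340], [802.0, 139.0], [795.0, 142.0]), ([253, 332], [795.0, 8.0], [787.0, 8.0])]
scene 5981.5 [([334, 241], [582.0, 177.0], [567.0, 182.0]), ([394, 244], [582.0, 310.0], [567.0, 319.0]), ([410, 327], [766.0, 320.0], [757.0, 330.0]), ([402, 334], [781.0, 303.0], [772.0, 312.0]), ([336, 330], [781.0, 173.0], [772.0, 177.0])]
scene 11615.0 [([247, 232], [572.0, -19.0], [556.0, -21.0]), ([245, 319], [770.0, -9.0], [761.0, -10.0]), ([162, 317], [776.0, -177.0], [768.0, -183.0]), ([101, 308], [765.0, -304.0], [756.0, -315.0]), ([93, 300], [750.0, -325.0], [740.0, -336.0]), ([114, 241], [613.0, -314.0], [599.0, -325.0]), ([127, 223], [565.0, -296.0], [550.0, -306.0])]
```

View pics/crop1.png

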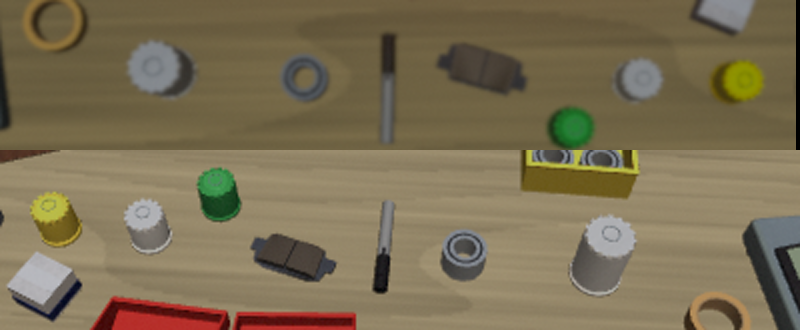

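Run:
```python
from h import *
t=load("top0.pkl");s=load("scene0.pkl")
def seg(c,box,fn,nm,zs):
    x0,y0,x1,y1=box; im=c["image"][y0:y1,x0:x1]; im4=cv2.resize(im,None,fx=6,fy=6,interpolation=cv2.INTER_CUBIC)
    h=cv2.cvtColor(im4,cv2.COLOR_BGR2HSV); m=fn(h).astype(np.uint8)*255
    m=cv2.morphologyEx(m,cv2.MORPH_OPEN,np.ones((5,5)))
    k=max(cv2.findContours(m,cv2.RETR_EXTERNAL,cv2.CHAIN_APPROX_NONE)[0],key=cv2.contourArea)
    P=(k[:,0]+.5)/6-.5+[x0,y0]
    o=im4.copy(); cv2.drawContours(o,[k],-1,(0,0,255),1); 
    (x,y,w,hh)=cv2.boundingRect(k)
    print(nm,"centroid",P.mean(0).round(1),"bbox",x0+x/6,y0+y/6,w/6,hh/6)
    for z in zs:
        W=np.array([cast(c,*p,z)[:2] for p in P]).astype(np.float32)
        (cc,r)=cv2.minEnclosingCircle(W); rr=cv2.minAreaRect(W)
        print("  z",z,"circ",np.round(cc,1),round(r,1),"rect",np.round(rr[0],1),np.round(rr[1],1),round(rr[2],1))
    return cv2.resize(o,(200,200))
top=[]
top.append(seg(t,(120,180,170,225),lambda h:(h[...,1]<60)&(h[...,2]>115),"large top",[95]))
top.append(seg(t,(350,190,385,222),lambda h:(h[...,1]<60)&(h[...,2]>115),"small top",[60]))
top.append(seg(t,(195,190,230,225),lambda h:(h[...,1]<70),"bearing top",[34,20]))
top.append(seg(t,(265,182,322,220),lambda h:(h[...,2]<88),"pad top",[16,8,5]))
top.append(seg(s,(350,175,395,230),lambda h:(h[...,1]<60)&(h[...,2]>80),"large sc",[95,0]))
top.append(seg(s,(125,168,160,205),lambda h:(h[...,1]<60)&(h[...,2]>80),"small sc",[60,0]))
top.append(seg(s,(285,185,320,220),lambda h:(h[...,1]<60),"bearing sc",[34,20]))
top.append(seg(s,(190,185,245,220),lambda h:(h[...,2]<110),"pad sc",[16,8,5]))
cv2.imwrite("pics/seg.png",np.vstack([np.hstack(top[:4]),np.hstack(top[4:])]))
for nm,a,b in(("large",(141.6,201.2),(374,193)),("small",(368.1,206.7),(143.5,180.5)),("bear",(211.6,206.3),(302,198.5))):
    for z in(95,60,34): print(nm,z,cast(t,*a,z)[:2].round(1),cast(s,*b,z)[:2].round(1))
```

```text
large top centroid [140.4 200.4] bbox 129.0 188.66666666666666 23.833333333333332 24.0
  z 95 circ [468.3 269.4] 29.4 rect [467.7 269.4] [56.8 57.1] 50.9
small top centroid [368.6 205.6] bbox 360.3333333333333 196.66666666666666 18.0 18.833333333333332
  z 60 circ [ 449.6 -287.6] 24.7 rect [ 448.8 -287.4] [44.5 45.4] 70.5
bearing top centroid [210.8 205.7] bbox 199.66666666666666 194.5 23.333333333333332 23.0
  z 34 circ [457.5 105.9] 29.8 rect [457.  106.1] [58.6 57.2] 46.8
  z 20 circ [458.5 107.2] 30.1 rect [458.1 107.5] [59.3 57.8] 46.8
pad top centroid [294.  201.8] bbox 273.0 190.16666666666666 42.166666666666664 24.166666666666668
  z 16 circ [ 459.3 -104.3] 55.0 rect [ 465.5 -106.2] [109.9  48.1] 73.1
  z 8 circ [ 459.9 -104.9] 55.4 rect [ 466.1 -106.8] [110.6  48.4] 73.1
  z 5 circ [ 460.1 -105.1] 55.5 rect [ 466.3 -107. ] [110.9  48.5] 73.1
large sc centroid [369.1 202.5] bbox 354.5 181.66666666666666 34.333333333333336 41.833333333333336
  z 95 circ [496.8 257.6] 58.8 rect [497.1 258.2] [ 60.7 117.4] 67.9
  z 0 circ [434.2 284.2] 65.5 rect [434.6 284.8] [ 67.6 130.7] 67.9

[... 444 characters left out ...]
t [458.8 108.5] [58.  78.9] 88.9
pad sc centroid [215.7 203.4] bbox 195.33333333333334 191.83333333333334 42.833333333333336 24.166666666666668
  z 16 circ [ 469.3 -102.7] 55.7 rect [ 474. -104.] [111.2  53.5] 73.4
  z 8 circ [ 464.3 -103.8] 56.1 rect [ 469.  -105.2] [112.1  54. ] 73.4
  z 5 circ [ 462.4 -104.3] 56.3 rect [ 467.1 -105.6] [112.5  54.1] 73.4
large 95 [466.  266.8] [473.2 266.9]
large 60 [469.  275.2] [449.2 277. ]
large 34 [471.3 281.5] [431.3 284.6]
small 95 [ 443.8 -277.9] [ 471.4 -268.5]
small 60 [ 446.2 -285.7] [ 447.3 -280.8]
small 34 [ 447.9 -291.6] [ 429.3 -290. ]
bear 95 [450.9  98.4] [498.6 101.7]
bear 60 [453.5 101.7] [475.6 104.9]
bear 34 [455.4 104.2] [458.6 107.3]
```

View pics/seg.png

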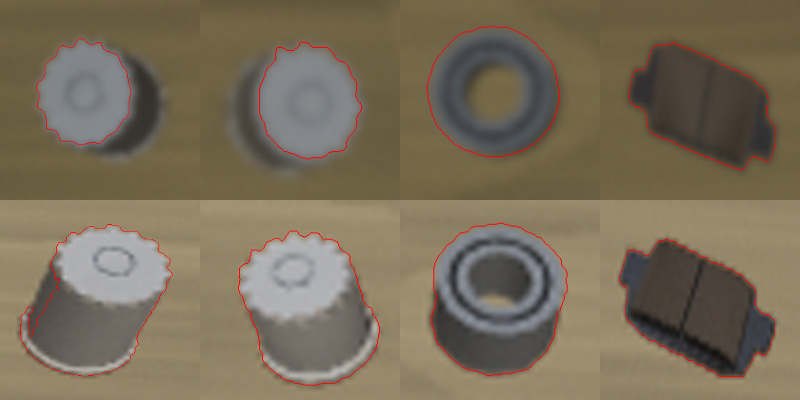

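Run:
```python
from h import *
q=[ 0.09881625,  0.70013698,  0.0997927 , -0.7000607 ]
M=R.from_quat([q[1],q[2],q[3],q[0]]).as_matrix();print(M.round(3),np.degrees(np.arctan2(M[1,1],M[0,1])))
t=load("top0.pkl")
for n,u,v,z in(("tape",148,282,25),("mark a",392,291,9),("mark b",390,369,9),("green",525,358,60),("yel",649,324,60)): print(n,cast(t,u*.64,v*.64,z).round())
```

```text
[[-0.     0.278 -0.961]
 [ 0.001 -0.961 -0.278]
 [-1.    -0.001 -0.   ]] -73.85363074604729
tape [527. 404.  25.]
mark a [508.   4.   9.]
mark b [379.  10.   9.]
green [ 392. -205.   60.]
yel [ 443. -403.   60.]
```

step_arm --commands '[[[1,0.7,-0.2],-0.045],[[1,0.7,-0.2],-0.045],[[1,0.7,-0.2],0],[[1,0.7,-0.2],0],[[1,0.7,-0.2],0]]' --gripper -1 --force 40

```text
time_s: 0.6
eef_pos: [344.3, -365.1, 202.4]
ee_rot: [-0.003, -0.707, -0.003, 0.707]
force: [-0.1, -0.1, 0.5]
grip_width: 0.997
```

step_arm --commands '[[[0.85,0.65,-0.3],0],[[0.85,0.65,-0.3],0],[[0.85,0.65,-0.3],0],[[0,0,-0.3],0],[[0,0,0],0]]'

```text
time_s: 1.1
eef_pos: [444.7, -287.5, 153.2]
ee_rot: [-0.003, -0.706, -0.005, 0.708]
force: [-0.4, -0.3, 0.4]
grip_width: 0.999
```

```bash
cat > snap.py <<'E'
import sys,cv2
from rig import ctrl,capture
from h import *
name,u0,v0,u1,v1,out=sys.argv[1],*map(int,sys.argv[2:6]),sys.argv[6]
c=capture(name);pickle.dump(c,open("last_"+name+".pkl","wb"))
i=c["image"][v0:v1,u0:u1];k=min(800/i.shape[1],600/i.shape[0])
cv2.imwrite("pics/"+out+".png",cv2.resize(i,None,fx=k,fy=k,interpolation=cv2.INTER_CUBIC))
s=ctrl.sense();print(s["eef_pos"].round(1),s["joints"].round(2),s["grip_width"],s["force"].round(1),"scale",k)
E
python3 snap.py scene 60 130 260 270 a1
```

```text
[ 444.6 -288.5  154.3] [-0.8   0.41  1.6  -0.    1.13  0.76] 1.0044447481472087 [-0.5 -0.7  0.3] scale 4.0
```

View pics/a1.png

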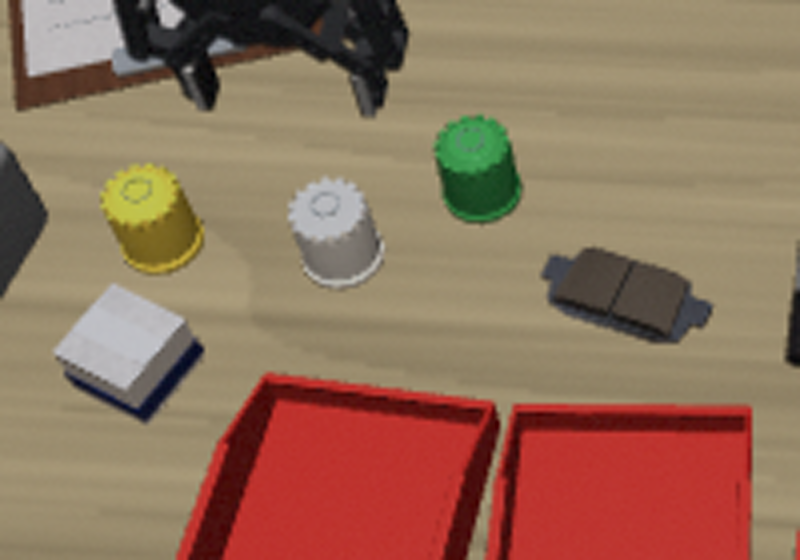

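step_arm --commands '[[[0.1,0.05,-0.8],0],[[0,0,-0.8],0],[[0,0,-0.8],0],[[0,0,-0.7],0],[[0,0,0],0]]'

```text
time_s: 1.65
eef_pos: [447.1, -286.5, 28.7]
ee_rot: [-0.001, -0.706, -0.004, 0.708]
force: [0.5, -0.0, 0.8]
grip_width: 1.002
```

```bash
python3 snap.py scene 60 130 260 270 a2;python3 snap.py top 290 140 430 250 a2t
```

```text
[ 448.1 -287.2   30.8] [-0.79  0.59  1.69 -0.    0.86  0.77] 0.9999038579905777 [ 0.8 -0.9  0.7] scale 4.0
[ 448.9 -287.7   32.1] [-0.79  0.59  1.69 -0.    0.86  0.77] 0.9984066497345611 [-0.9  0.4  0.7] scale 5.454545454545454
```

View pics/a2.png

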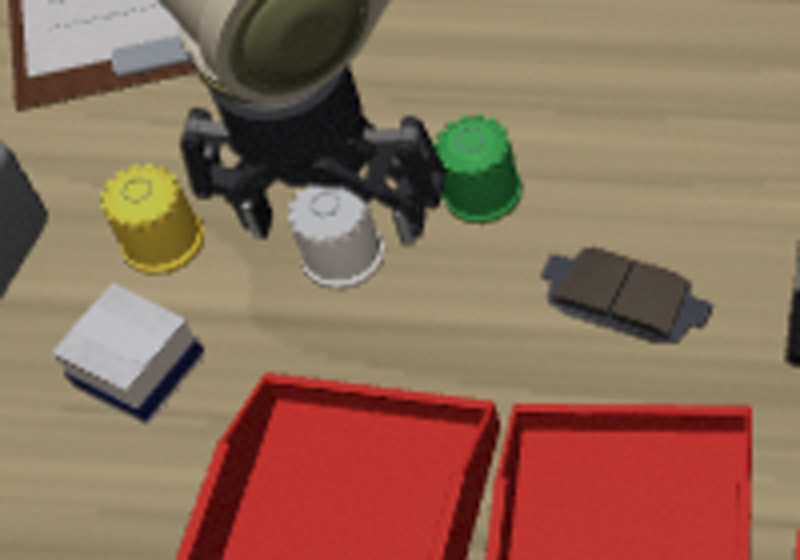

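View pics/a2t.png

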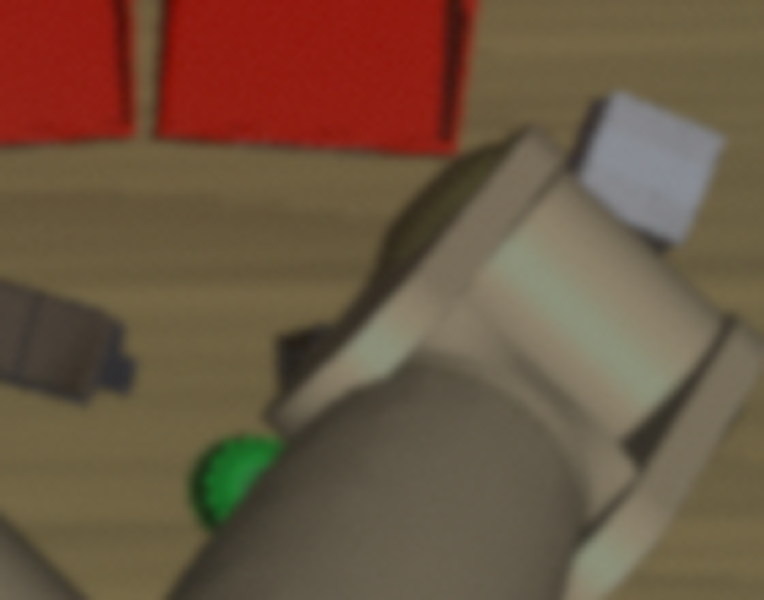

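The fingertips (262,225) and (410,235) straddle the white filter's centre at mid-height (337,235). The green one is clear, so I'm closing.

step_arm --commands '[[[0,0,0],0],[[0,0,0],0],[[0,0,0],0],[[0,0,0],0],[[0,0,0],0]]' --gripper 1 --force 50

```text
time_s: 2.25
eef_pos: [449.5, -287.2, 32.5]
ee_rot: [0.004, 0.708, 0.003, -0.707]
force: [-1.4, -1.0, 8.2]
grip_width: 0.594
```

step_arm --commands '[[[0,0,0],0],[[0,0,0.5],0],[[0,0,0.8],0],[[0,0,0.8],0],[[0,0,0.4],0]]'

```text
time_s: 2.75
eef_pos: [449.6, -287.0, 133.9]
ee_rot: [0.005, 0.708, 0.003, -0.706]
force: [0.0, 0.0, -3.0]
grip_width: 0.599
```

```bash
python3 snap.py scene 60 130 260 270 a3
```

```text
[ 450.2 -287.5  135.5] [-0.79  0.44  1.62  0.    1.08  0.77] 0.5983937221597878 [ 1.  -0.8  1.3] scale 4.0
```

View pics/a3.png

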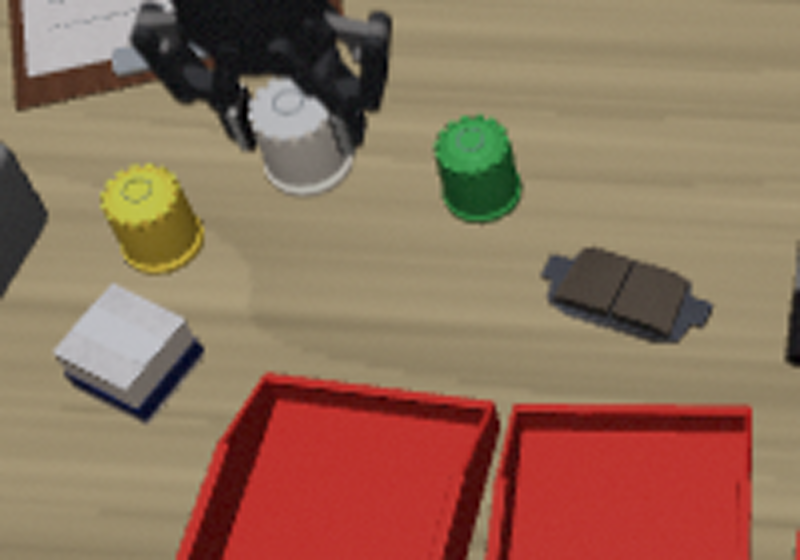

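step_arm --commands '[[[0.85,0.2,0],-0.014],[[0.85,0.2,0],-0.014],[[0.85,0.2,0],0],[[0.85,0.2,0],0],[[0.85,0.25,0],0]]'

```text
time_s: 3.3
eef_pos: [620.0, -244.0, 130.1]
ee_rot: [0.028, -0.706, 0.028, 0.707]
force: [-0.3, -1.1, -2.3]
grip_width: 0.596
```

step_arm --commands '[[[0,0,0],0],[[0,0,-0.5],0],[[0,0,-0.5],0],[[0,0,-0.5],0],[[0,0,0],0]]'

```text
time_s: 3.8
eef_pos: [617.1, -243.8, 67.4]
ee_rot: [0.029, -0.704, 0.027, 0.709]
force: [-0.5, 0.9, -2.6]
grip_width: 0.598
```

```bash
python3 snap.py scene 60 180 260 330 a4;python3 snap.py top 290 70 430 180 a4t
```

```text
[ 618.  -244.3   69.5] [-0.55  0.78  1.21 -0.    1.15  1.1 ] 0.5989117978578437 [-0.  -0.5 -2.3] scale 4.0
[ 618.8 -244.7   71.1] [-0.55  0.78  1.21 -0.    1.15  1.1 ] 0.5981219478291914 [ 0.8  0.6 -1.2] scale 5.454545454545454
```

View pics/a4.png

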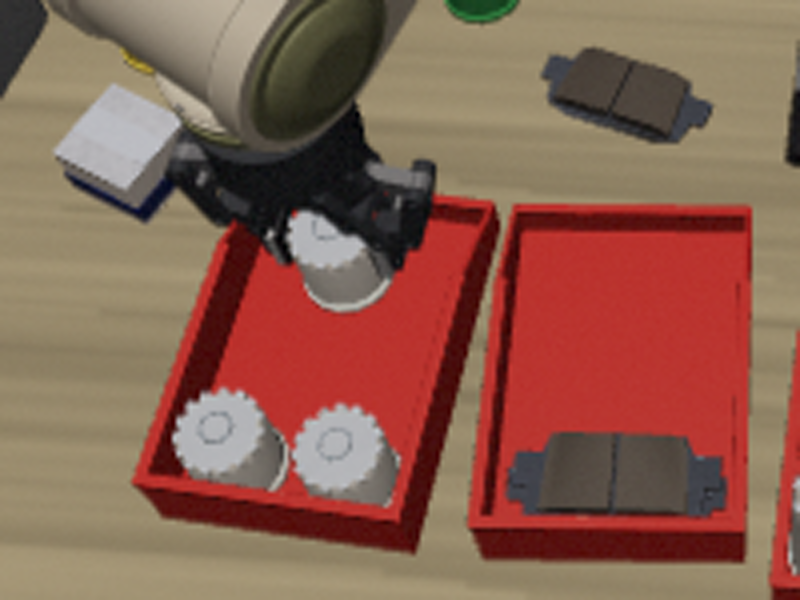

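View pics/a4t.png

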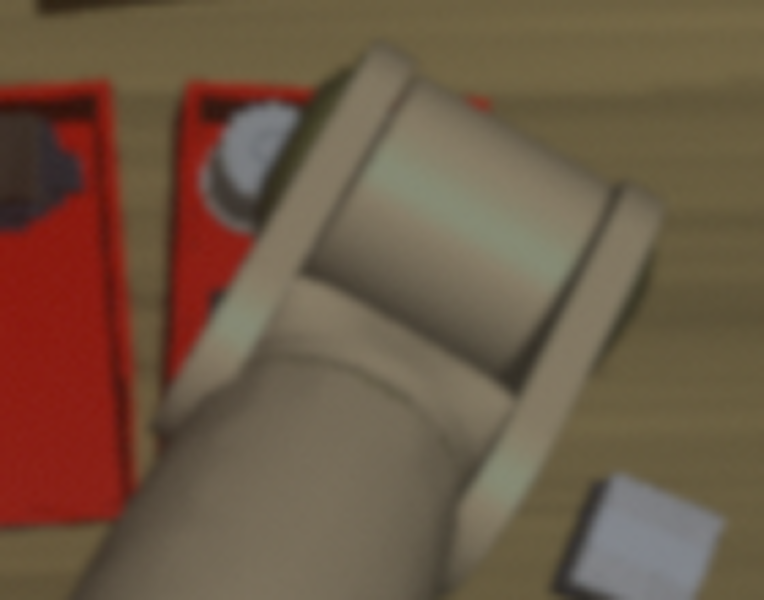

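step_arm --commands '[[[0,0,-0.3],0],[[0,0,-0.3],0],[[0,0,-0.22],0],[[0,0,0],0],[[0,0,0],0]]'

```text
time_s: 4.4
eef_pos: [619.1, -244.6, 38.0]
ee_rot: [0.028, -0.707, 0.028, 0.707]
force: [1.0, -0.8, -2.8]
grip_width: 0.598
```

step_arm --commands '[[[0,0,-0.06],0],[[0,0,0],0],[[0,0,0],0]]'

```text
time_s: 4.7
eef_pos: [619.1, -244.6, 35.8]
ee_rot: [-0.028, 0.707, -0.028, -0.707]
force: [0.0, -0.3, -2.9]
grip_width: 0.594
```

step_arm --commands '[[[0,0,-0.04],0],[[0,0,0],0],[[0,0,0],0]]'

```text
time_s: 5.0
eef_pos: [619.2, -244.7, 35.5]
ee_rot: [-0.027, 0.707, -0.028, -0.706]
force: [-3.9, 1.9, 6.8]
grip_width: 0.602
```

Floor contact is felt (+7 N). I'll release to a partial opening, then rise.

step_arm --commands '[[[0,0,0],0],[[0,0,0],0],[[0,0,0],0],[[0,0,0],0]]' --gripper -0.65

```text
time_s: 5.4
eef_pos: [619.1, -244.6, 34.1]
ee_rot: [-0.028, 0.707, -0.028, -0.707]
force: [-0.1, 1.2, 0.3]
grip_width: 0.825
```

step_arm --commands '[[[0,0,0.4],0],[[0,0,0.8],0],[[0,0,0.9],0],[[0,0,0.9],0],[[-0.2,0.3,0],0]]'

```text
time_s: 5.9
eef_pos: [613.1, -234.5, 161.1]
ee_rot: [-0.026, 0.71, -0.03, -0.703]
force: [0.3, -0.6, -0.6]
grip_width: 0.822
```

```bash
python3 snap.py scene 60 150 290 330 a5
```

```text
[ 611.3 -231.6  158.2] [-0.54  0.66  1.18  0.    1.29  1.11] 0.825152640013853 [-0.8  1.5 -1.2] scale 3.3333333333333335
```

View pics/a5.png

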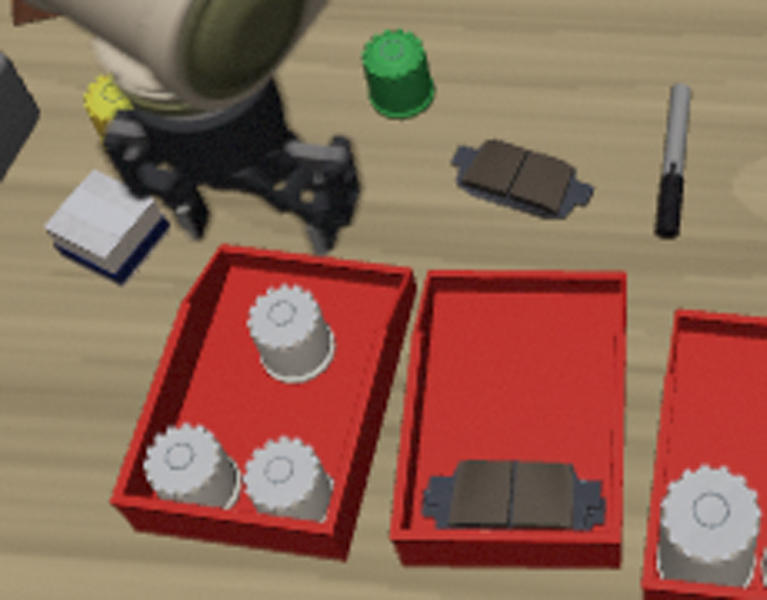

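step_arm --commands '[[[-0.36,0.32,0],0.045],[[-0.36,0.32,0],0.045],[[-0.36,0.32,0],0.045],[[-0.36,0.32,0],0.045],[[-0.36,0.32,0],0.045]]' --gripper -1

```text
time_s: 6.45
eef_pos: [538.4, -168.1, 154.4]
ee_rot: [-0.221, -0.672, -0.221, 0.672]
force: [0.1, 0.4, 0.2]
grip_width: 1.001
```

step_arm --commands '[[[-0.37,0.32,-0.2],0.045],[[-0.37,0.32,-0.2],0.045],[[-0.37,0.32,-0.2],0.045],[[-0.37,0.32,-0.2],0.045],[[-0.37,0.32,-0.2],0.028]]'

```text
time_s: 6.95
eef_pos: [464.5, -104.1, 114.2]
ee_rot: [-0.424, -0.566, -0.424, 0.566]
force: [0.5, -0.3, -0.4]
grip_width: 0.999
```

step_arm --commands '[[[0,0,0],0],[[0,0,0],0]]'

```text
time_s: 7.15
eef_pos: [465.7, -105.0, 114.8]
ee_rot: [0.423, 0.567, 0.422, -0.567]
force: [-0.5, -0.3, -0.5]
grip_width: 0.998
```

```bash
python3 snap.py scene 150 130 320 260 b1
python3 - <<'E'
from h import *
from rig import ctrl
q=ctrl.sense()["ee_rot"]
M=R.from_quat([q[1],q[2],q[3],q[0]]).as_matrix();print(np.degrees(np.arctan2(M[1,1],M[0,1])))
E
```

```text
[ 466.  -105.3  114.8] [-0.47  0.36  1.8  -0.    0.98 -0.18] 0.997593692082998 [-0.2 -0.1 -0.1] scale 4.615384615384615
-16.66106381752714
```

View pics/b1.png

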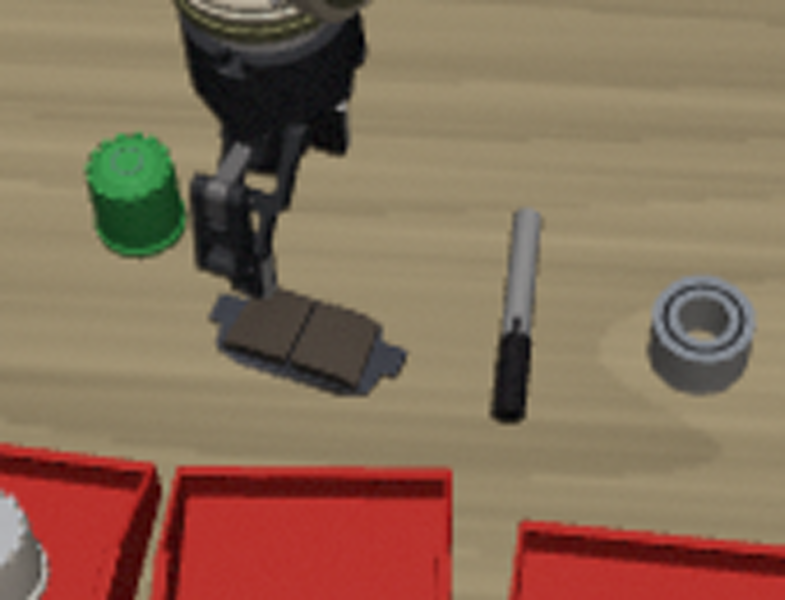

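step_arm --commands '[[[0,0,-0.7],0],[[0,0,-0.7],0],[[0,0,-0.7],0],[[0,0,-0.35],0],[[0,0,0],0]]'

```text
time_s: 7.7
eef_pos: [465.0, -104.9, 14.8]
ee_rot: [-0.422, -0.567, -0.423, 0.567]
force: [-0.7, 0.7, 0.4]
grip_width: 0.999
```

step_arm --commands '[[[0,0,0],0],[[0,0,0],0]]'

```text
time_s: 7.9
eef_pos: [465.9, -105.1, 17.2]
ee_rot: [0.423, 0.567, 0.422, -0.566]
force: [0.4, 0.6, 0.1]
grip_width: 0.999
```

```bash
python3 snap.py scene 150 130 320 260 b2
```

```text
[ 465.8 -105.    17.1] [-0.47  0.53  1.87  0.    0.74 -0.18] 1.002865155060569 [ 0.  -0.4 -0.5] scale 4.615384615384615
```

View pics/b2.png

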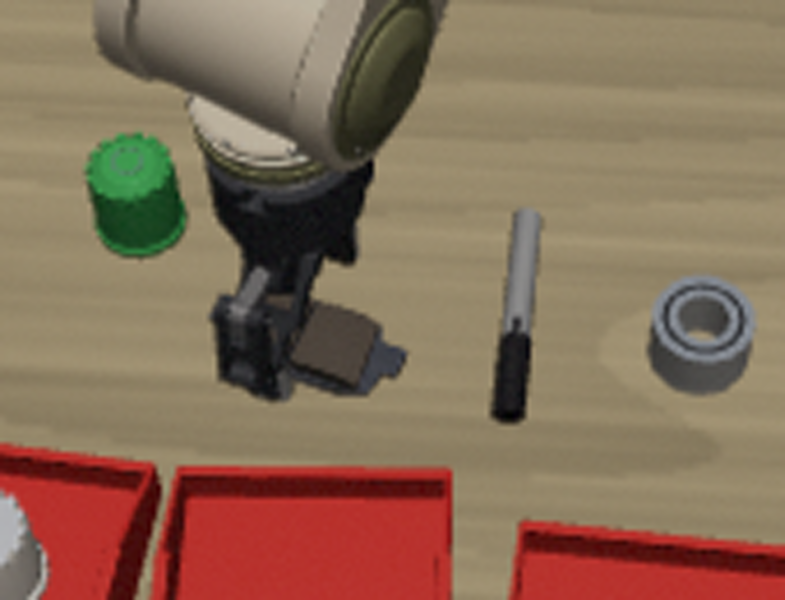

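Run:
```python
from h import *
c=load("last_scene.pkl")
for p in((506,-117,5),(506,-117,20),(487,-112,0),(464,-105,16)): print(p,((proj(c,p)-[150,130])*4.615).round())
```

```text
(506, -117, 5) [274. 398.]
(506, -117, 20) [272. 384.]
(487, -112, 0) [288. 373.]
(464, -105, 16) [304. 322.]
```

step_arm --commands '[[[0,0,-0.07],0],[[0,0,0],0],[[0,0,0],0],[[0,0,0],0],[[0,0,0],0]]' --gripper 1 --force 50

```text
time_s: 8.45
eef_pos: [465.6, -104.8, 14.0]
ee_rot: [0.423, 0.567, 0.422, -0.566]
force: [-1.4, -0.2, 6.8]
grip_width: 0.546
```

step_arm --commands '[[[0,0,0],0],[[0,0,0],0]]'

```text
time_s: 8.65
eef_pos: [465.7, -104.8, 14.0]
ee_rot: [0.423, 0.567, 0.422, -0.566]
force: [-0.7, 1.0, 5.7]
grip_width: 0.541
```

step_arm --commands '[[[0,0,0.3],0],[[0,0,0.6],0],[[0,0,0.8],0],[[0,0,0.8],0],[[0,0,0],0]]'

```text
time_s: 9.15
eef_pos: [466.6, -105.2, 117.1]
ee_rot: [0.425, 0.568, 0.421, -0.566]
force: [0.6, -1.0, -3.8]
grip_width: 0.547
```

```bash
python3 snap.py scene 150 130 320 260 b3
```

```text
[ 465.5 -104.8  114.7] [-0.47  0.36  1.8  -0.    0.98 -0.18] 0.5466461007587695 [ 0.1  0.4 -4.1] scale 4.615384615384615
```

View pics/b3.png

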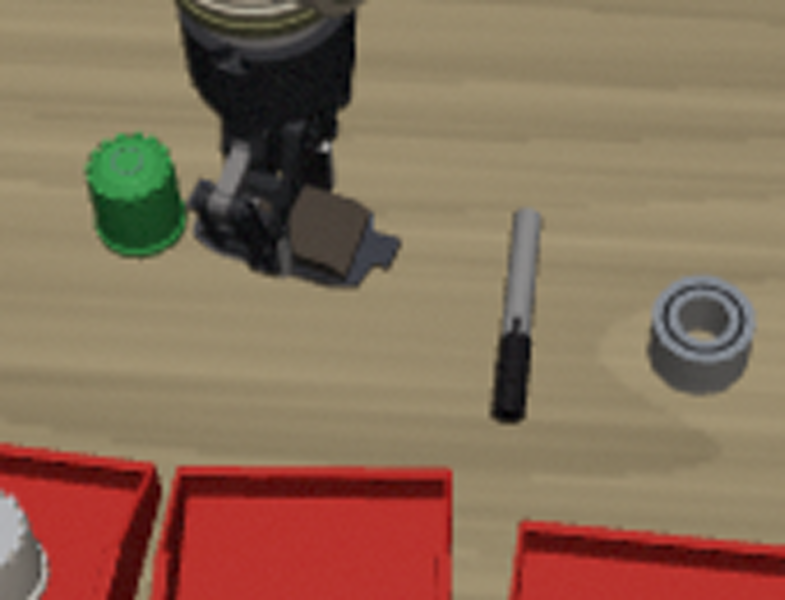

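step_arm --commands '[[[0.7,0.1,0],0.037],[[0.8,0.1,0],0.036],[[0.8,0.1,0],0.036],[[0.8,0.1,0],0],[[0.7,0.1,0],0]]'

```text
time_s: 9.7
eef_pos: [617.5, -84.0, 110.9]
ee_rot: [0.512, 0.486, 0.514, -0.487]
force: [0.0, -1.1, -3.7]
grip_width: 0.542
```

step_arm --commands '[[[0,0,0],0],[[0,0,-0.4],0],[[0,0,-0.4],0],[[0,0,-0.4],0],[[0,0,0],0]]'

```text
time_s: 10.2
eef_pos: [614.6, -84.0, 61.5]
ee_rot: [0.511, 0.485, 0.516, -0.488]
force: [0.3, 0.1, -3.7]
grip_width: 0.542
```

```bash
python3 snap.py scene 150 190 320 320 b4;python3 snap.py top 230 70 370 180 b4t
```

```text
[615.6 -84.3  63.3] [-0.32  0.7   1.38 -0.    1.06 -0.38] 0.5474145417666721 [ 0.1 -0.8 -4.1] scale 4.615384615384615
[616.4 -84.5  64.6] [-0.32  0.7   1.38  0.    1.06 -0.38] 0.5454915042059065 [ 0.1 -1.1 -2.5] scale 5.454545454545454
```

View pics/b4.png

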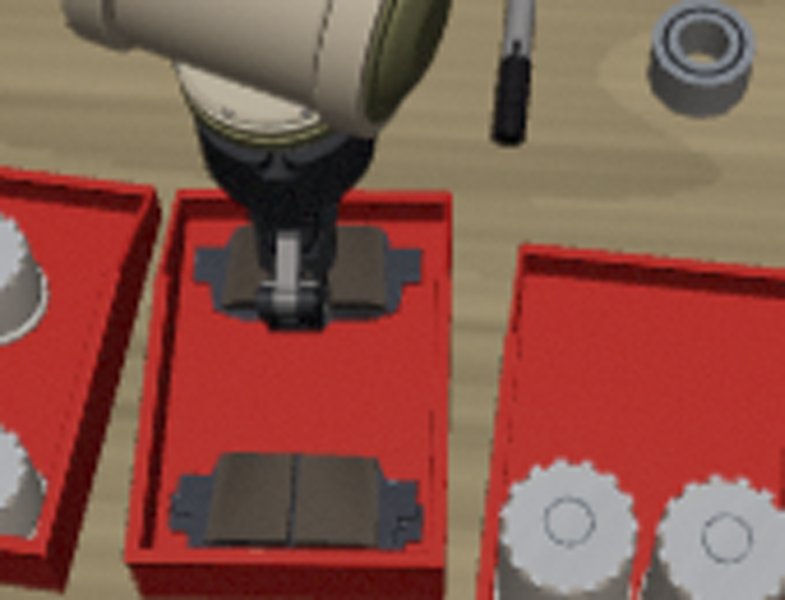

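View pics/b4t.png

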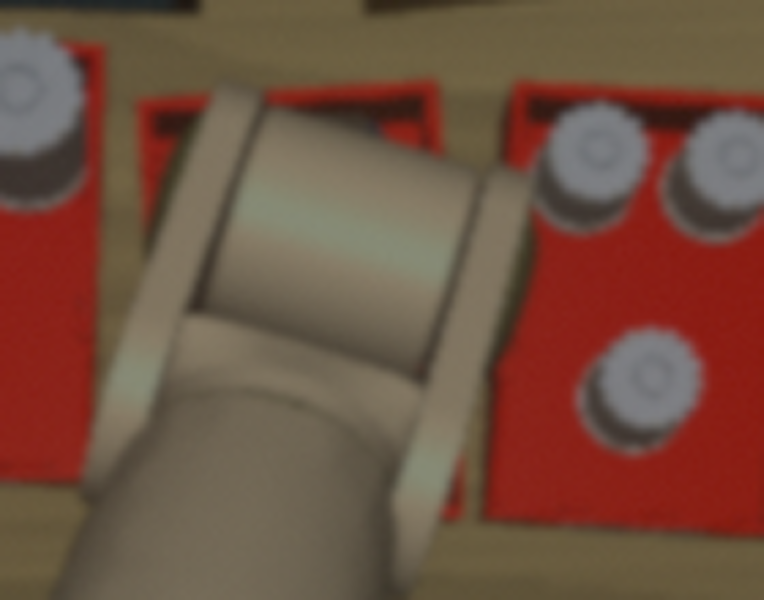

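step_arm --commands '[[[0.05,0.05,-0.4],0],[[0,0,-0.4],0],[[0,0,-0.32],0],[[0,0,0],0],[[0,0,0],0]]'

```text
time_s: 10.8
eef_pos: [618.9, -82.5, 20.0]
ee_rot: [0.513, 0.486, 0.514, -0.487]
force: [0.0, -0.1, -2.2]
grip_width: 0.547
```

step_arm --commands '[[[0,0,-0.06],0],[[0,0,0],0],[[0,0,0],0]]'

```text
time_s: 11.1
eef_pos: [619.1, -82.6, 18.2]
ee_rot: [0.513, 0.486, 0.513, -0.486]
force: [0.5, -0.2, -3.0]
grip_width: 0.542
```

step_arm --commands '[[[0,0,-0.04],0],[[0,0,0],0],[[0,0,0],0]]'

```text
time_s: 11.4
eef_pos: [619.3, -82.6, 17.1]
ee_rot: [0.514, 0.486, 0.513, -0.486]
force: [-2.0, -0.1, 3.4]
grip_width: 0.543
```

step_arm --commands '[[[0,0,0],0],[[0,0,0],0],[[0,0,0],0],[[0,0,0],0]]' --gripper -0.55

```text
time_s: 11.8
eef_pos: [619.1, -82.6, 16.5]
ee_rot: [0.513, 0.486, 0.513, -0.486]
force: [-0.2, -0.1, -0.3]
grip_width: 0.771
```

step_arm --commands '[[[0,0,0.4],0],[[0,0,0.8],0],[[0,0,0.9],0],[[0,0,0.9],0],[[-0.8,0.5,0],0]]'

```text
time_s: 12.3
eef_pos: [591.1, -64.9, 143.1]
ee_rot: [0.517, 0.489, 0.508, -0.485]
force: [0.9, 0.8, -0.2]
grip_width: 0.777
```

```bash
python3 snap.py scene 150 130 350 320 b5
```

```text
[583.2 -59.8 138.7] [-0.3   0.54  1.44  0.    1.16 -0.36] 0.7785611001267516 [-0.2  3.6  0. ] scale 3.1578947368421053
```

View pics/b5.png

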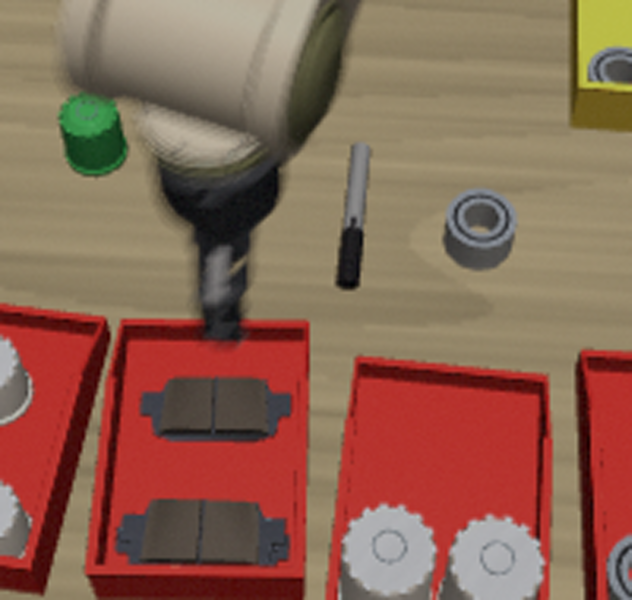

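step_arm --commands '[[[-0.6,0.8,0],0],[[-0.6,0.8,0],0],[[-0.6,0.8,0],0],[[-0.6,0.8,0],0],[[-0.6,0.85,0],0]]' --gripper -1

```text
time_s: 12.85
eef_pos: [466.0, 100.5, 137.4]
ee_rot: [0.513, 0.487, 0.513, -0.486]
force: [0.9, 1.2, 0.1]
grip_width: 0.999
```

step_arm --commands '[[[0,0,0],0],[[0,0,0],0]]'

```text
time_s: 13.05
eef_pos: [467.1, 99.9, 137.4]
ee_rot: [0.514, 0.486, 0.513, -0.486]
force: [0.8, 0.5, 0.8]
grip_width: 0.996
```

```bash
python3 snap.py scene 230 110 390 240 c1
python3 - <<'E'
from h import *
c=load("last_scene.pkl")
from rig import ctrl
q=ctrl.sense()["ee_rot"]
M=R.from_quat([q[1],q[2],q[3],q[0]]).as_matrix();print(np.degrees(np.arctan2(M[1,1],M[0,1])))
E
```

```text
[467.6  99.2 137.2] [-0.04  0.33  1.78 -0.    1.04 -0.09] 1.0022090623832822 [ 1.2 -0.1 -0.1] scale 4.615384615384615
3.100394894489415
```

View pics/c1.png

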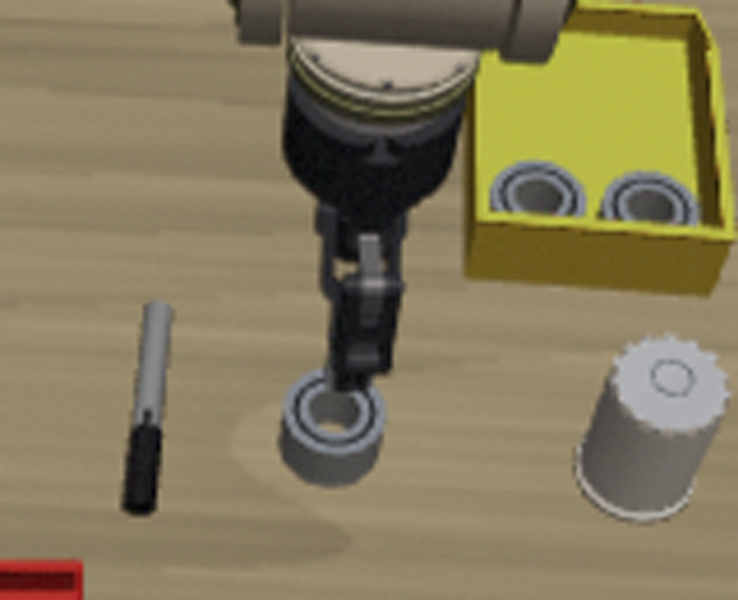

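step_arm --commands '[[[-0.24,0.18,-0.6],0],[[0,0,-0.8],0],[[0,0,-0.8],0],[[0,0,-0.6],0],[[0,0,0],0]]'

```text
time_s: 13.6
eef_pos: [456.5, 105.7, 22.3]
ee_rot: [0.512, 0.486, 0.514, -0.488]
force: [-0.7, -0.8, 0.1]
grip_width: 0.998
```

step_arm --commands '[[[0,0,0],0],[[0,0,0],0]]'

```text
time_s: 13.8
eef_pos: [458.6, 106.3, 25.8]
ee_rot: [0.514, 0.487, 0.512, -0.486]
force: [-0.2, 1.0, -0.3]
grip_width: 0.999
```

```bash
python3 snap.py scene 230 110 390 240 c2
python3 - <<'E'
from h import *
c=load("last_scene.pkl")
for p in((457.5,106.5,34),(501,109,20)): print(p,((proj(c,p)-[230,110])*4.615).round())
E
```

```text
[458.4 106.4  25.8] [-0.02  0.5   1.88 -0.    0.75 -0.08] 0.9968779134542316 [ 0.1 -0.2  0.2] scale 4.615384615384615
(457.5, 106.5, 34) [331. 407.]
(501, 109, 20) [333. 491.]
```

View pics/c2.png

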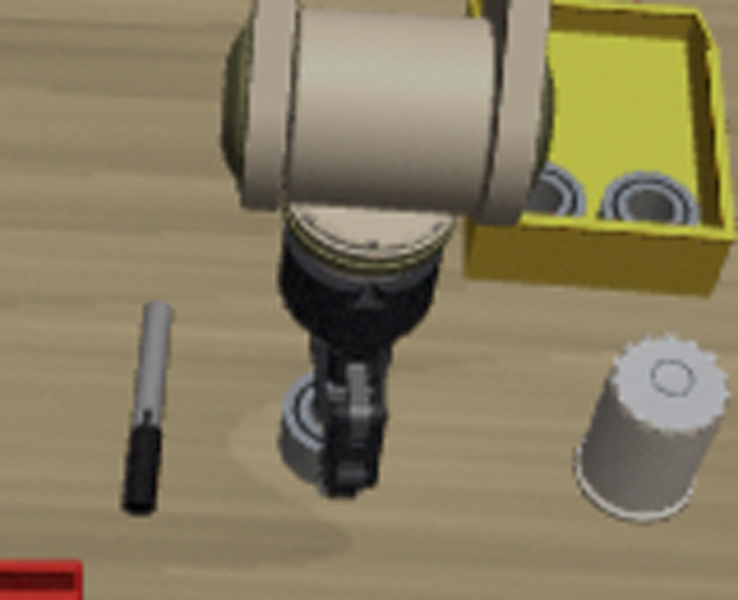

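Run:
```python
from h import *
c=load("last_scene.pkl")
i=c["image"][180:225,280:325]
cv2.imwrite("pics/c2z.png",cv2.resize(i,(720,720),interpolation=cv2.INTER_CUBIC))
for p in((501,109-11,20),(501,109+11,20),(501,109,20),(501,109,30),(480,106.5,0),(457.5,106.5-27.5,0),(457.5,106.5-27.5,34)): print(p,((proj(c,p)-[280,180])*16).round())
```

```text
(501, 98, 20) [282. 578.]
(501, 120, 20) [428. 586.]
(501, 109, 20) [355. 582.]
(501, 109, 30) [361. 548.]
(480, 106.5, 0) [327. 531.]
(457.5, 79.0, 0) [151. 399.]
(457.5, 79.0, 34) [167. 281.]
```

View pics/c2z.png

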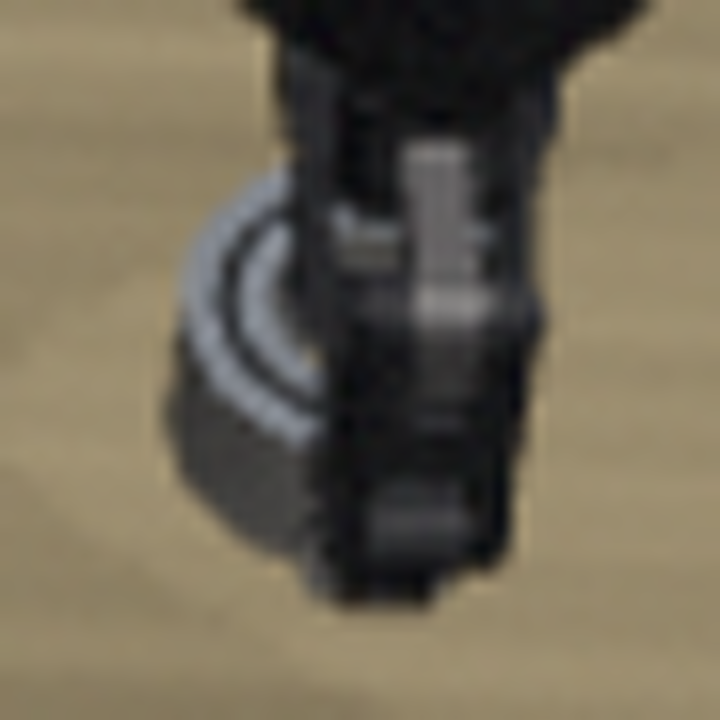

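step_arm --commands '[[[0,0,-0.22],0],[[0,0,0],0],[[0,0,0],0]]'

```text
time_s: 14.15
eef_pos: [457.4, 106.6, 15.7]
ee_rot: [0.513, 0.486, 0.513, -0.486]
force: [0.2, 0.2, -0.5]
grip_width: 1.001
```

step_arm --commands '[[[0,0,0],0],[[0,0,0],0],[[0,0,0],0],[[0,0,0],0],[[0,0,0],0]]' --gripper 1 --force 50

```text
time_s: 14.65
eef_pos: [457.7, 106.7, 16.2]
ee_rot: [0.514, 0.487, 0.513, -0.486]
force: [-0.6, 0.2, 5.6]
grip_width: 0.631
```

step_arm --commands '[[[0,0,0],0],[[0,0,0.5],0],[[0,0,0.8],0],[[0,0,0.8],0],[[0,0,0.4],0]]'

```text
time_s: 15.15
eef_pos: [457.9, 106.7, 117.8]
ee_rot: [0.514, 0.487, 0.513, -0.486]
force: [1.2, 0.2, -4.2]
grip_width: 0.623
```

```bash
python3 snap.py scene 230 110 390 240 c3
```

```text
[458.7 106.7 119.2] [-0.02  0.34  1.82  0.    0.98 -0.08] 0.6266635240937705 [ 2.6  0.9 -0.9] scale 4.615384615384615
```

View pics/c3.png

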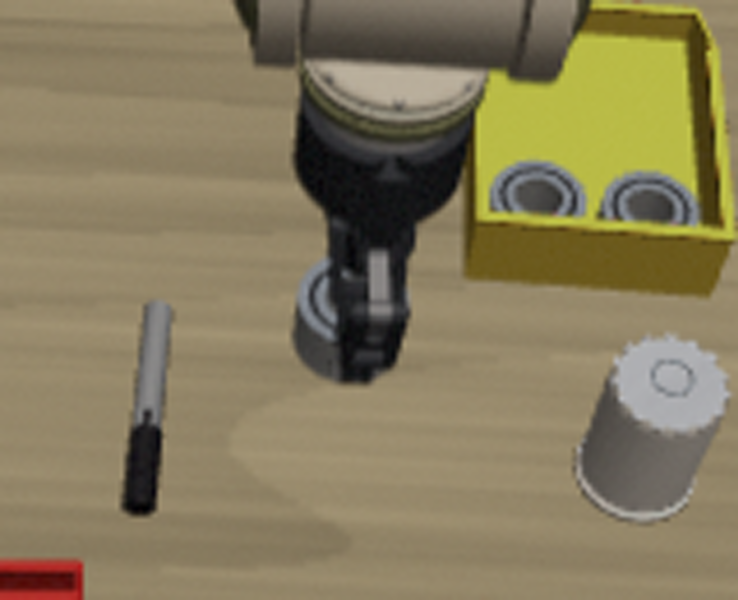

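step_arm --commands '[[[0.8,0.6,0.3],-0.017],[[0.8,0.6,0],0],[[0.8,0.6,0],0],[[0.8,0.6,0],0],[[0.8,0.6,0],0]]'

```text
time_s: 15.7
eef_pos: [617.9, 227.6, 125.9]
ee_rot: [-0.5, -0.499, -0.501, 0.501]
force: [0.8, -0.5, -4.1]
grip_width: 0.627
```

step_arm --commands '[[[0.45,0.5,0],0],[[0,0,-0.4],0],[[0,0,-0.5],0],[[0,0,-0.5],0],[[0,0,0],0]]'

```text
time_s: 16.2
eef_pos: [633.2, 246.2, 66.9]
ee_rot: [-0.498, -0.497, -0.502, 0.502]
force: [-0.6, -0.6, -4.0]
grip_width: 0.629
```

step_arm --commands '[[[0,0,0],0],[[0,0,0],0]]'

```text
time_s: 16.4
eef_pos: [635.9, 246.7, 72.7]
ee_rot: [0.5, 0.5, 0.5, -0.499]
force: [0.4, -0.4, -3.5]
grip_width: 0.628
```

```bash
python3 snap.py scene 310 200 440 340 c4
```

```text
[636.  246.8  72.9] [0.2  0.81 1.15 0.   1.18 0.2 ] 0.6285225815093873 [-0.5  0.4 -3.7] scale 4.285714285714286
```

View pics/c4.png

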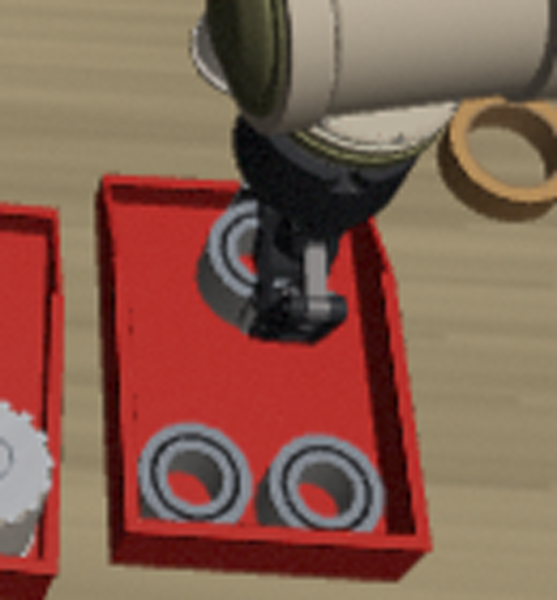

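Well placed over the free floor; lowering.

step_arm --commands '[[[0,0,-0.4],0],[[0,0,-0.4],0],[[0,0,-0.4],0],[[0,0,-0.1],0],[[0,0,0],0]]'

```text
time_s: 16.95
eef_pos: [634.7, 246.5, 19.0]
ee_rot: [0.5, 0.499, 0.501, -0.501]
force: [-4.6, -1.8, 2.7]
grip_width: 0.625
```

step_arm --commands '[[[0,0,-0.02],0],[[0,0,0],0]]'

```text
time_s: 17.15
eef_pos: [634.7, 246.6, 19.0]
ee_rot: [0.5, 0.499, 0.501, -0.501]
force: [-7.3, -1.6, 7.2]
grip_width: 0.626
```

step_arm --commands '[[[0,0,0],0],[[0,0,0],0],[[0,0,0],0],[[0,0,0],0]]' --gripper -0.65

```text
time_s: 17.55
eef_pos: [635.6, 246.6, 18.7]
ee_rot: [0.5, 0.5, 0.5, -0.5]
force: [0.8, 0.0, 0.4]
grip_width: 0.826
```

step_arm --commands '[[[0,0,0.4],0],[[0,0,0.8],0],[[0,0,0.9],0],[[0,0,0.9],0],[[0,0,0.9],0]]'

```text
time_s: 18.05
eef_pos: [635.4, 246.6, 177.9]
ee_rot: [0.5, 0.5, 0.5, -0.499]
force: [0.6, 0.5, 0.5]
grip_width: 0.829
```

```bash
python3 snap.py scene 310 160 450 340 c5
```

```text
[637.4 247.1 185. ] [ 0.2   0.71  1.03 -0.    1.39  0.2 ] 0.8259941878956769 [1.2 0.2 6.3] scale 3.3333333333333335
```

View pics/c5.png

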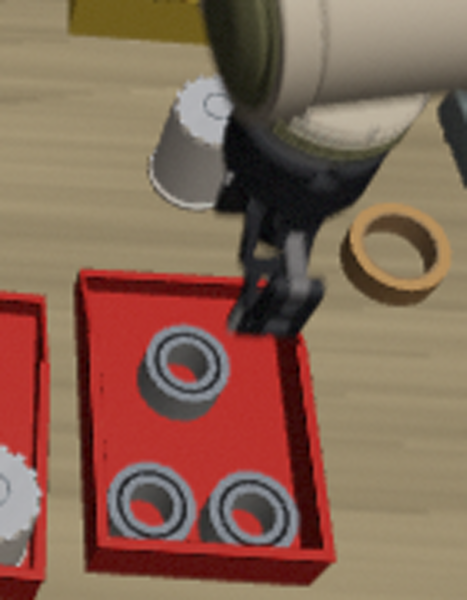

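step_arm --commands '[[[-0.4,0.05,0],0.045],[[-0.4,0.05,0],0.045],[[-0.4,0.05,0],0.045],[[-0.4,0.05,0],0.045],[[-0.4,0.05,0],0.045]]' --gripper -1

```text
time_s: 18.6
eef_pos: [554.9, 256.7, 176.0]
ee_rot: [0.643, 0.294, 0.643, -0.294]
force: [0.1, 0.8, 0.6]
grip_width: 1.0
```

step_arm --commands '[[[-0.4,0.05,0],0.045],[[-0.4,0.05,0],0.045],[[-0.4,0.05,0],0.045],[[-0.4,0.05,0],0.045],[[-0.4,0.05,0],0.045]]'

```text
time_s: 19.1
eef_pos: [474.9, 266.7, 176.0]
ee_rot: [0.706, 0.053, 0.705, -0.053]
force: [-0.0, 0.5, 0.0]
grip_width: 1.002
```

step_arm --commands '[[[-0.25,0.02,0],0.033],[[0,0,0],0],[[0,0,0],0]]'

```text
time_s: 19.4
eef_pos: [465.9, 267.5, 175.7]
ee_rot: [0.707, 0.02, 0.706, -0.02]
force: [0.1, -0.3, -0.0]
grip_width: 0.995
```

```bash
python3 snap.py scene 290 110 450 240 d1
python3 - <<'E'
from h import *
from rig import ctrl
q=ctrl.sense()["ee_rot"]
M=R.from_quat([q[1],q[2],q[3],q[0]]).as_matrix();print(np.degrees(np.arctan2(M[1,1],M[0,1])))
E
```

```text
[466.1 267.4 175.4] [ 0.3   0.4   1.56 -0.    1.18 -1.21] 0.9992606512063467 [0.  0.1 0.8] scale 4.615384615384615
86.80905498862967
```

View pics/d1.png

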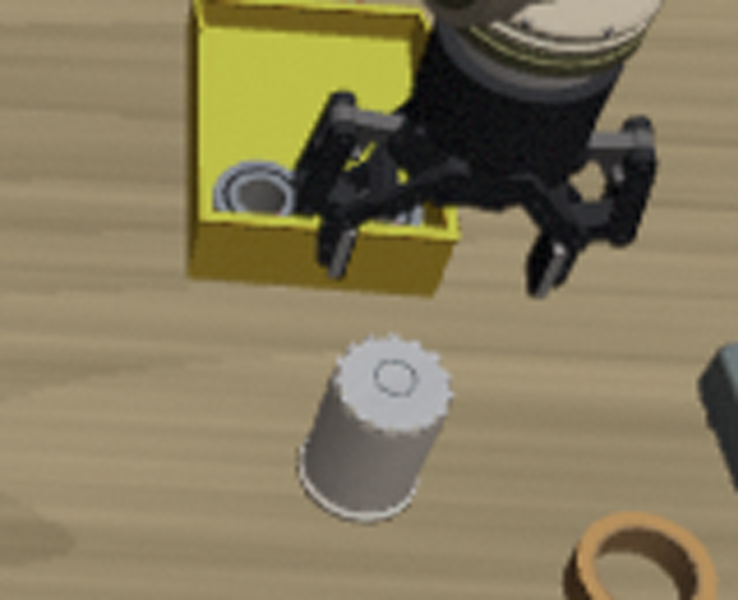

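Run:
```python
from h import *
c=load("last_scene.pkl")
for p,z in(((396,380),95),((396,384),95),((359,466),0),((358,522),0),((300,460),0),((418,480),0)): print(p,z,cast(c,290+p[0]/4.615,110+p[1]/4.615,z).round(1))
for p in ((466,267.4-43,188-11),(466,267.4+43,188-11)):print(((proj(c,p)-[290,110])*4.615).round())
```

```text
(396, 380) 95 [471.1 271.2  95. ]
(396, 384) 95 [473.6 270.9  95. ]
(359, 466) 0 [463.2 274.1   0. ]
(358, 522) 0 [498.2 270.6   0. ]
(300, 460) 0 [461.3 242.5   0. ]
(418, 480) 0 [470.1 305.    0. ]
[335. 268.]
[521. 277.]
```

step_arm --commands '[[[0.05,0.05,-0.5],0],[[0,0,-0.8],0],[[0,0,-0.7],0],[[0,0,-0.4],0],[[0,0,0],0]]'

```text
time_s: 19.95
eef_pos: [466.9, 268.9, 76.9]
ee_rot: [0.706, 0.019, 0.708, -0.02]
force: [0.1, -0.6, -0.4]
grip_width: 0.999
```

step_arm --commands '[[[0,0,0],0],[[0,0,0],0]]'

```text
time_s: 20.15
eef_pos: [468.3, 269.6, 80.1]
ee_rot: [0.708, 0.019, 0.706, -0.019]
force: [-0.4, -0.1, 0.5]
grip_width: 0.999
```

```bash
python3 snap.py scene 290 110 450 240 d2
```

```text
[468.2 269.6  80.1] [ 0.31  0.53  1.64 -0.    0.97 -1.21] 0.9992975889477619 [ 0.3 -0.2  0.5] scale 4.615384615384615
```

View pics/d2.png

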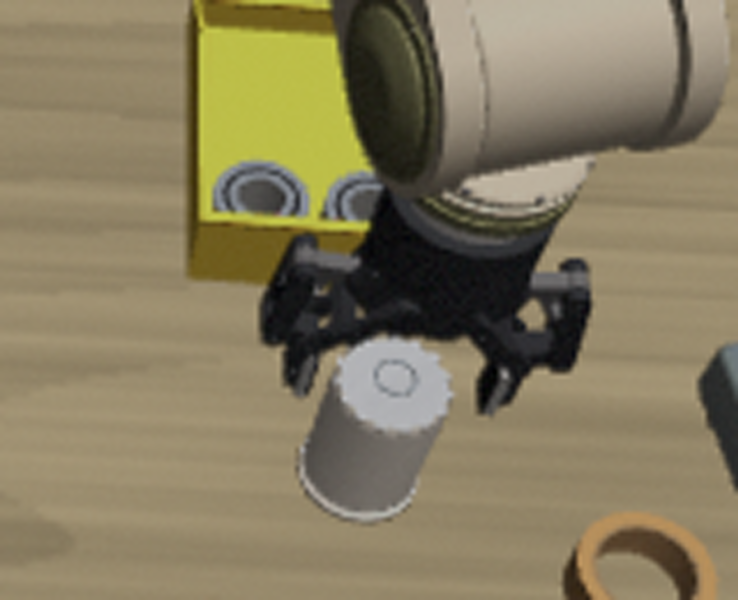

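step_arm --commands '[[[0,0,-0.3],0],[[0,0,-0.3],0],[[0,0,0],0],[[0,0,0],0]]'

```text
time_s: 20.6
eef_pos: [467.3, 269.4, 54.4]
ee_rot: [0.707, 0.019, 0.707, -0.019]
force: [-0.8, -0.1, -0.4]
grip_width: 0.999
```

step_arm --commands '[[[0,0,0],0],[[0,0,0],0],[[0,0,0],0],[[0,0,0],0],[[0,0,0],0]]' --gripper 1 --force 60

```text
time_s: 21.1
eef_pos: [467.7, 269.4, 55.5]
ee_rot: [0.707, 0.019, 0.707, -0.019]
force: [-3.1, -3.0, 6.7]
grip_width: 0.737
```

step_arm --commands '[[[0,0,0],0],[[0,0,0.5],0],[[0,0,0.8],0],[[0,0,0.8],0],[[0,0,0.4],0]]'

```text
time_s: 21.6
eef_pos: [467.8, 269.6, 156.8]
ee_rot: [0.708, 0.019, 0.706, -0.018]
force: [0.2, 0.2, -5.5]
grip_width: 0.733
```

```bash
python3 snap.py scene 290 110 450 240 d3
```

```text
[468.4 269.9 158.4] [ 0.31  0.42  1.57  0.    1.14 -1.21] 0.7417180917247123 [ 1.5  1.1 -2.4] scale 4.615384615384615
```

View pics/d3.png

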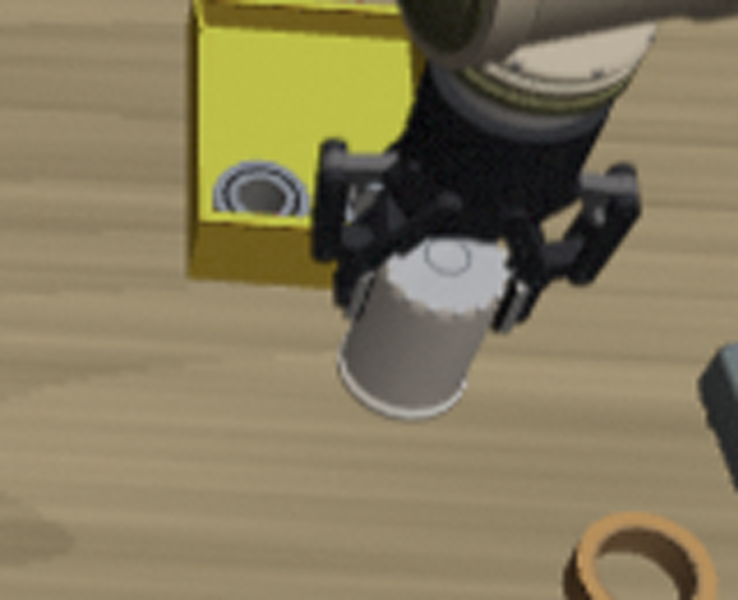

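step_arm --commands '[[[0.7,-0.7,0],0],[[0.7,-0.75,0],0],[[0.7,-0.75,0],0],[[0.7,-0.75,0],0],[[0.7,-0.75,0],0]]'

```text
time_s: 22.15
eef_pos: [607.7, 120.1, 153.0]
ee_rot: [0.706, 0.019, 0.708, -0.019]
force: [1.0, 0.8, -5.5]
grip_width: 0.738
```

step_arm --commands '[[[0.6,-0.7,0],0],[[0.25,-0.3,0],0],[[0,0,0],0],[[0,0,0],0]]'

```text
time_s: 22.55
eef_pos: [640.7, 81.7, 153.3]
ee_rot: [0.706, 0.019, 0.708, -0.019]
force: [-0.6, 0.6, -5.6]
grip_width: 0.733
```

step_arm --commands '[[[0,0,-0.5],0],[[0,0,-0.5],0],[[0,0,-0.4],0],[[0,0,0],0],[[0,0,0],0]]'

```text
time_s: 23.05
eef_pos: [641.2, 82.2, 99.2]
ee_rot: [0.707, 0.018, 0.707, -0.018]
force: [0.3, -0.2, -5.5]
grip_width: 0.737
```

```bash
python3 snap.py scene 230 190 400 345 d4;python3 snap.py top 110 60 280 190 d4t
```

```text
[641.6  82.1  99.9] [-0.05  0.71  1.26  0.    1.17 -1.57] 0.7389456502809981 [ 0.7 -0.2 -5.3] scale 3.870967741935484
[641.8  81.9 100.1] [-0.05  0.71  1.26  0.    1.17 -1.57] 0.7388658045436818 [-0.2 -0.1 -5.2] scale 4.615384615384615
```

View pics/d4.png

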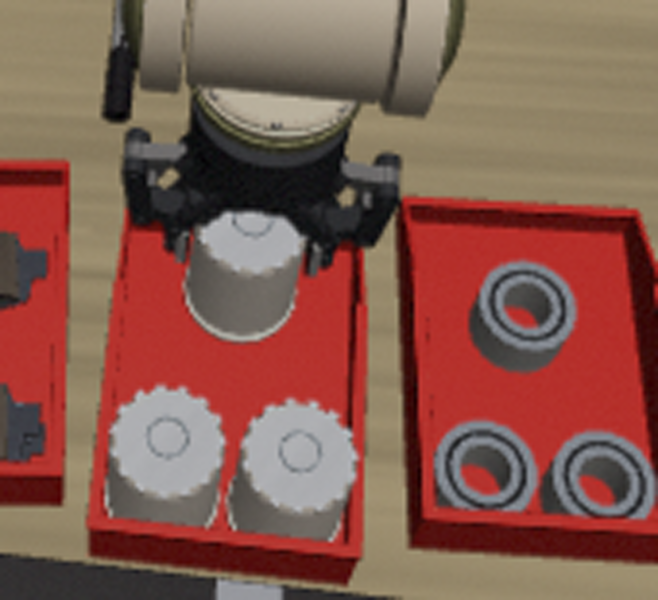

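View pics/d4t.png

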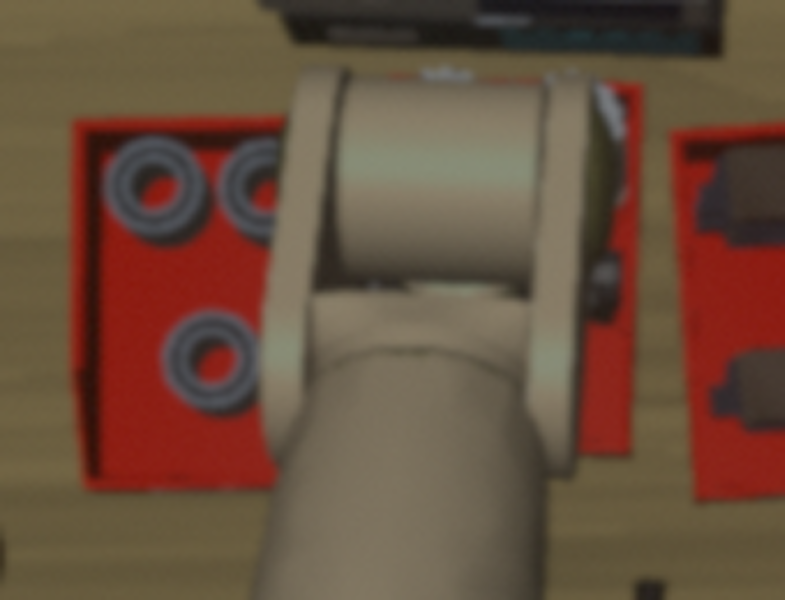

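step_arm --commands '[[[0,0,-0.4],0],[[0,0,-0.35],0],[[0,0,-0.25],0],[[0,0,0],0],[[0,0,0],0]]'

```text
time_s: 23.65
eef_pos: [641.5, 81.5, 58.9]
ee_rot: [0.707, 0.019, 0.707, -0.019]
force: [-0.3, -0.5, -5.9]
grip_width: 0.738
```

step_arm --commands '[[[0,0,-0.03],0],[[0,0,0],0],[[0,0,0],0]]'

```text
time_s: 23.95
eef_pos: [641.7, 81.5, 58.2]
ee_rot: [0.707, 0.019, 0.707, -0.019]
force: [-0.5, 0.2, 0.4]
grip_width: 0.735
```

step_arm --commands '[[[0,0,-0.02],0],[[0,0,0],0]]'

```text
time_s: 24.15
eef_pos: [641.8, 81.5, 58.2]
ee_rot: [0.707, 0.019, 0.706, -0.019]
force: [-3.9, 0.3, 6.4]
grip_width: 0.739
```

step_arm --commands '[[[0,0,0],0],[[0,0,0],0],[[0,0,0],0],[[0,0,0],0]]' --gripper -0.9

```text
time_s: 24.55
eef_pos: [641.5, 81.4, 56.9]
ee_rot: [0.707, 0.019, 0.707, -0.019]
force: [0.2, -0.5, -0.1]
grip_width: 0.949
```

step_arm --commands '[[[0,0,0.4],0],[[0,0,0.8],0],[[0,0,0.9],0],[[0,0,0.9],0],[[0,0,0.5],0]]'

```text
time_s: 25.05
eef_pos: [642.2, 81.4, 201.7]
ee_rot: [0.709, 0.019, 0.705, -0.019]
force: [0.1, 0.9, 0.3]
grip_width: 0.95
```

step_arm --commands '[[[-0.9,0,0],0],[[-0.9,0,0],0],[[-0.9,0,0],0],[[-0.9,0,0],0],[[-0.9,0,0],0]]'

```text
time_s: 25.55
eef_pos: [460.1, 81.5, 198.0]
ee_rot: [0.707, 0.019, 0.706, -0.019]
force: [0.1, 1.1, -0.2]
grip_width: 0.955
```

step_arm --commands '[[[-0.9,0,0],0],[[0,0,0],0],[[0,0,0],0]]'

```text
time_s: 25.85
eef_pos: [425.8, 81.4, 198.3]
ee_rot: [0.708, 0.019, 0.706, -0.019]
force: [0.6, 0.8, 0.8]
grip_width: 0.951
```

```bash
python3 snap.py scene 0 0 512 384 e1;python3 snap.py top 0 0 512 384 e1t
```

```text
[426.3  81.3 198. ] [-0.08  0.15  1.82  0.    1.16 -1.6 ] 0.9499654546122549 [0.5 0.3 0.6] scale 1.5625
[426.5  81.3 197.6] [-0.08  0.16  1.82 -0.    1.16 -1.6 ] 0.9471177349828009 [-0.4  0.2 -0.3] scale 1.5625
```

View pics/e1.png

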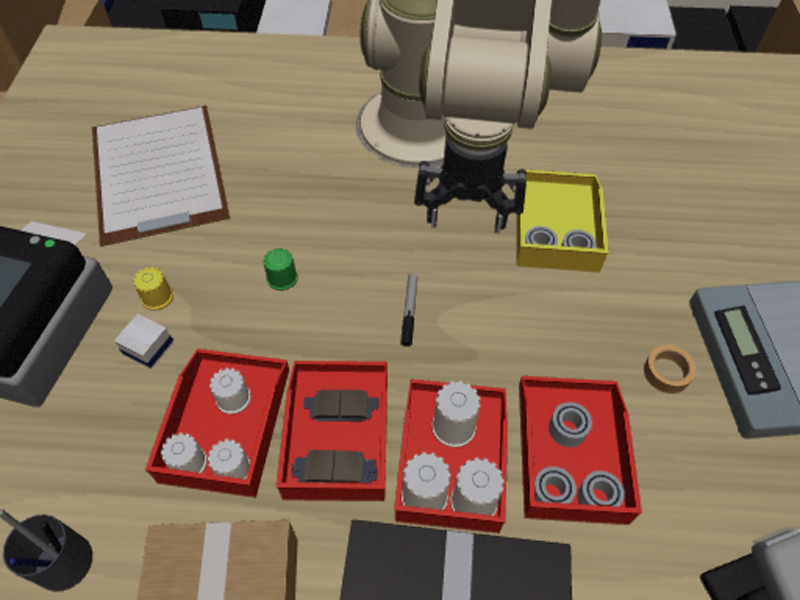

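View pics/e1t.png

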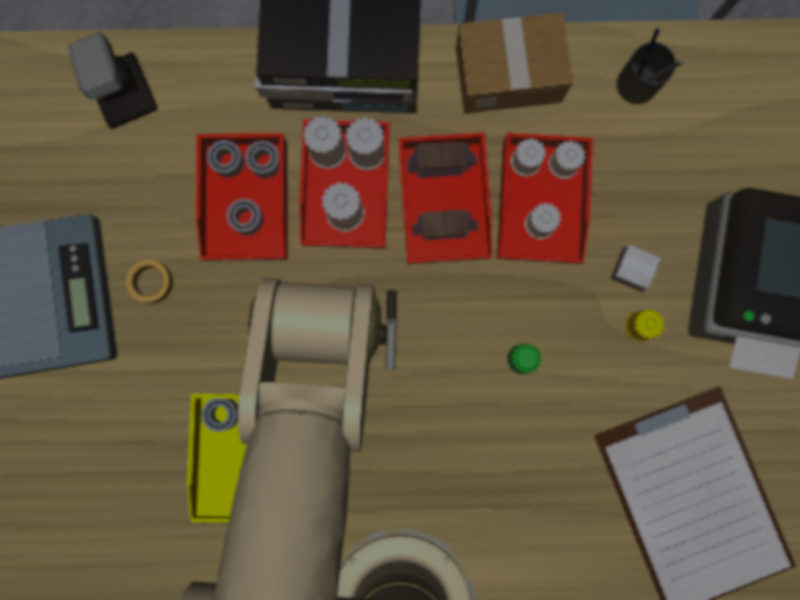

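All four parts sit in front of the stock in their own bins: large filter (342,203), small filter (545,219), pad (446,224) and bearing (243,216) in the top view. The tape (148,282) and marker (391,330) haven't moved, and the gripper is clear in the air.

Run:
```python
from rig import ticket,ctrl
print(ctrl.sense()["force"].round(1)); print(ticket.finish_job())
```

```text
[-0.4  0.2 -0.3]
the job is handed in; nothing more can be done
None
```

I put all four parts into their matching red bins in front of the stock, then handed the job in at about 26 s of the 99 s allowed. No verdict was reported.

- **Placing:** each part was lowered until the wrist force showed it touching the bin floor, then released there. By the arm's readings, the part centres lie about 30–40 mm in front of their bin centres and close to the centre lines.
- **Final check:** pictures from both cameras show the two filters upright and the bearing and brake pad flat. The tape roll, marker pen and coloured look-alikes are at the same pixels as at the start, and the gripper is clear of everything.
- **Disagreement:** the two cameras differed by a few millimetres on some positions (up to about 4 mm, for the large filter). That stayed within the grasp margin, and no check failed.

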